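Dock the tall drive and close up the drive rack

ROBOT

A 7-joint arm with a two-finger parallel gripper is mounted at the origin on the work surface. World frame = base frame: x ahead of the robot, y to its left, z up, the work surface at z = 0. Lengths are in m, angles in rad, forces in N, time in s.
With the tool pointing down it reaches from about 0.425 to 0.925 m from the base axis. Payload 6.8 kg.
Tool frame: the origin (TCP) lies at the very end of the fingers, on their centre line; the grasp point (between the pads) lies 19 mm behind it (robot.hold_point_z is the distance from the TCP to the grasp point, in m); z points along the fingers, x is the direction in which the jaws open and shut, and the axes are right-handed (so a half turn about z gives the same grasp; the last joint's range is limited). The gripper opens to 88 mm and grips with 3 to 60 N. Pads are 20 mm wide; open, the fingers measure 115 mm over their backs; the gripper's body (75 mm by 178 mm) begins 61 mm behind the grasp point.
Start: joints at [-1.416, 0.477, 0.022, 1.555, -0.011, 1.109, -0.083], TCP at [0.175, 0.652, 0.223] pointing down, gripper open.
Joint ranges: [-2.96, 2.96], [-0.34, 2.1], [-1.41, 1.46], [0.24, 2.44], [-1.37, 4.51], [0.17, 1.92], [-2.96, 2.96]. Speed limits (rad/s): [2.39, 2.39, 3.14, 3.14, 3.14, 3.14, 3.14].

INTERFACE

Orientations are given as [roll, pitch, yaw] about the fixed x, y, z axes, in that order (R = Rz(yaw) Ry(pitch) Rx(roll)).
In Python, from rig import status, viewer, finish_job, robot gives the robot as it stands. The module is installed in compiled form; this text tells all that it offers.
- The arm moves only by the tool apply_moves, never from a script. Its argument "series" is a list of rows, each a list of 7 numbers: the closure, from 0 (fully open) to 1 (shut), then the shift along the tool's x, y, z in cm, then the turn, a rotation vector about the tool's x, y, z in rad. In form: [[hand, dx, dy, dz, wx, wy, wz], ...]. A call has 1 to 5 rows; each row is the pose to reach, as a shift and turn from the pose commanded when the call began, along the tool's axes at that moment; what a row does not reach only later rows make up. A row lasts 1/8 s, in which the tool goes at most 62.5 mm and 10.7 degrees, less where a joint would pass 70% of its speed; a pose out of reach is approached as far as the arm can. A call with a gripper value outside its range is refused whole. The fingers move at their own pace and stop on an object; "newtons" is the grip in N (left out, the last holds). Time passes only in rows, so rows that repeat a pose let the fingers close. It gives the time, the measured TCP pose, the force and the opening at its end, in the units of the state.
- status.state(): the state, without advancing time (a new reading comes with each control period).
- viewer.capture(name): name is "scene" or "top" or "wrist"; returns a dict with "frame" (384x512x3 uint8, red, green, blue), "vertical_fov" (degrees; the focal length in pixels is half the picture's height over the tangent of half this angle, whatever the lens; pixels are square), "cx", "cy" (the principal point, pixels), "world_to_cam" (4x4, takes a point from world to camera coordinates). Camera axes: x right, y up, looking along -z (the intrinsics and any distortion apply to the point x, -y, -z); pixel columns grow to the right and rows downward; lengths in m; the calibration is good to about 2 mm. A picture is of the moment at which its call begins. There is no depth.
- finish_job(): hands the job in, once; it reports no verdict.
The state is a dict: "time_s": time; "joint_pos": joint angles; "joint_vel": joint speeds; "tau": joint torques, N m; "position": TCP position; "eef_rot": TCP orientation; "wrist_force": force on the tool from outside, world axes, zero at the start; "ft_torque": the same for the moment, N m; "gripper_width": opening from 0.0 (shut) to 1.0 (fully open).
Only numpy, scipy, OpenCV 4.12 (cv2) and the standard library are available. Lean on these libraries where they do the work, as an engineer would, in place of code of your own. Each camera call takes 0.05 s, during which the arm holds its last target. There are 200 camera calls.

TASK

Take the tall drive cartridge out of the rack, set it in the leaning dock and swing the clamp fully shut over it so that it is driven all the way home. Leave the two short drives standing upright in the rack and slide the rack's end stop up snug so that they are held between it and the fixed wall; do not push the other things on the desk about.

Things in the scene. Friction and masses are not known exactly. Their poses are not given: they have to be found in the camera images.
- tall_drive: Tall drive cartridge: upright black box 60 (x) by 26 (y) by 100 mm high, about 0.16 kg. Origin at the centre of its underside, z up. Its lowest 10 mm step in, to 53 by 20 mm at the foot. It stands in one of three places in the rack, 26 mm thickness along the rack's length, and tops the short drives and the rack's ends by over 40 mm. It may go into the dock either way round.
- short_drive_a: Short drive cartridge, 60 (x) by 26 (y) by 56 mm high, about 0.12 kg, standing in the rack. Origin at the centre of its underside. It stays in the rack.
- short_drive_b: The second short drive cartridge, the same as the first.
- rack: Fixed dark steel rack, 84 (x) by 210 (y) mm, left or right on the desk. Origin at the centre of its underside; y runs along it. Floor 8 mm above the desk, side rails 20 mm high, 64 mm clear between them. Fixed end wall at -y: inner face at y = -88 mm, top 56 mm above the desk. Sliding end stop on the +y side. The drives stand between them, loosely (gaps of a few mm).
- stop (a joint): How far (m) the sliding end stop has been pushed towards the fixed wall (rack's -y). The clear distance between wall and stop is 125 mm minus this; two drives fill 52 mm, so they are snug at 0.073 (up to 4 mm of slack is all right). Starts at 0 to 0.015. Slides stiffly, about 2 N, and stays where it is left.
- stop_back (a point): Middle of the end stop's outer face, which looks to the rack's +y, 44 mm above the desk; its axes are the rack's. The stop is a plate 60 mm wide (rack x), 12 mm thick, its top 55 mm above the desk; a low foot (top 13 mm above the desk) reaches 13 mm out behind it. Push from this side.
- cradle: The dock's socket, fixed on a black 170 by 130 mm base and leaning 30 degrees, so its mouth looks up and towards the robot's side. Origin: centre of the socket's floor, where the centre of the cartridge's underside belongs when home. z points out of the mouth along the insertion line, y is level, x uphill. Inside 64 (x) by 29 mm (y), walls 45 mm high, flared lips up to z = 55 mm.
- cradle_mouth (a point): Centre of the socket's mouth, z = 45 mm in the cradle's frame (same axes). Throat 63 by 28.5 mm at the lips' foot; lips about 84 by 48 mm outside. A sprung ejector in the floor holds a cartridge merely laid in 8 mm short of home (underside at z = 8 mm); pressing it down takes 6 to 8 N. A home cartridge has its top at z = 100 mm.
- clamp (a joint): Opening angle of the clamp, rad: 0 = shut, the arm lying across above the socket towards the cradle's -x; at angle q the arm points along (-cos q, 0, sin q) in the cradle's frame. Starts at 2.0 to 2.3, about upright. Stiff hinge, 0.5 N m: stays where it is left, holds against the ejector. Near 0 the roller under the arm presses the cartridge home.
- clamp_hinge (a point): The clamp's hinge axis (along y), at x = +52, y = 0, z = +112 mm in the cradle's frame, on top of a spine 40 mm wide (y) that stands at x = 46 to 58 mm, its cheeks 16 mm wide (x) up to z = 122 mm. Axes turn with the clamp.
- clamp_bar (a point): Middle of the round cross bar at the free end of the clamp's arm, 84 mm from the hinge: 12 mm thick, 56 mm long, along y. The arm is 24 mm wide and 8 mm thick, centred on the hinge-to-bar line; a free 16 mm roller is on its inner face 42 mm from the hinge. Push the outer side (away from the socket when open, the top when shut). Axes turn with the clamp.
- mug: Bystander: white mug, 76 mm wide with a handle, 90 mm high; origin under its centre.
- screwdriver: Bystander: screwdriver 170 mm long lying on the desk between rack and dock.
- mouse: Bystander: black computer mouse, 100 by 58 by 33 mm.
- note_pad: Bystander: block of note paper, 76 by 76 by 22 mm.
- stapler: Bystander: stapler, 140 by 36 by 48 mm.
- pen_cup: Bystander: empty dark pen cup, 76 mm wide, 100 mm high.
- tape_roll: Bystander: roll of tape lying flat, 90 mm across, 24 mm high.
- can: Bystander: drinks can, 66 mm wide, 115 mm high.
Not all that is in view belongs to the job. Leave any yellow look-alike of the short_drive_a alone.

How it is judged:
At the end, for the whole second after the job is handed in: Tall drive at rest, underside centre within 4.5 mm (x, y) and 3 mm (z, 2 below) of the cradle's origin, z axes within 0.1 rad; clamp under 0.06 rad; stop beyond 0.069 m; both short drives at rest on the rack floor between wall and stop, within 12 mm of its centre line, tilted under 0.12 rad (x of tall_drive in the frame of cradle between -0.0045 and 0.0045 m and y of tall_drive in the frame of cradle between -0.0045 and 0.0045 m and z of tall_drive in the frame of cradle between -0.002 and 0.003 m and angle between the z axis of tall_drive and the z axis of cradle, either way round below 0.1 rad and value of joint clamp below 0.06 rad and value of joint stop above 0.069 m and x of short_drive_a in the frame of rack between -0.012 and 0.012 m and y of short_drive_a in the frame of rack between -0.088 and -0.03 m and height (world z) of each of short_drive_a, short_drive_b below 0.014 m and angle between each of short_drive_a, short_drive_b's own z axis and vertical below 0.12 rad and linear speed of each of short_drive_a, short_drive_b, tall_drive below 0.02 m/s and x of short_drive_b in the frame of rack between -0.012 and 0.012 m and y of short_drive_b in the frame of rack between -0.088 and -0.03 m); the robot touches nothing.
It fails at once if a bystander (mug, screwdriver, mouse, note pad, stapler, pen cup, tape roll, can) is shoved more than 4 cm (distance of any of mug, screwdriver, mouse, note_pad, stapler, pen_cup, tape_roll, can from where it was at the start of the episode above 0.04 m).
It fails at once if a short drive is tipped over or pulled out of the rack (angle between any of short_drive_a, short_drive_b's own z axis and vertical above 0.6 rad or height (world z) of any of short_drive_a, short_drive_b above 0.06 m).
It also fails if it takes over 67 s, if anything falls off the work surface, if the arm or the gripper's body presses on something with over 40 N, if the wrist force passes 120 N, or if a joint passes its speed limit or range.

## Working session

There is one attempt and no reset: what is moved stays moved. The work goes in short steps, Python scripts to look and compute and a tool call to move; the robot and the scene stay as the last step left them, time stands still between calls to the robot, and variables do not carry over. Pictures are saved under pics/ and viewed, on a budget of 10 in all, crops included, one or two more only if the job needs it, and the job is handed in when it is done.

Besides the shell and the picture viewer there is one more tool, called after "Call:" as a command line: name --pt "numbers of a row" for each row, then --argument value for the rest. apply_moves: Moves the arm, as the interface text tells. Its arguments: {"type":"object","properties":{"series":{"type":"array","items":{"type":"array","items":{"type":"number"}}},"newtons":{"type":"number"}},"required":["series"]}

```bash
mkdir -p pics
cat > h.py <<'E'
import numpy as np, cv2
from scipy.spatial.transform import Rotation as Ro
from rig import status, viewer, finish_job, robot
def cap(n,save=None):
    d=viewer.capture(n)
    if save: cv2.imwrite('pics/'+save+'.png',cv2.cvtColor(d['frame'],cv2.COLOR_RGB2BGR))
    return d
def f(d): return 192/np.tan(np.radians(d['vertical_fov'])/2)
def proj(d,P):
    P=np.atleast_2d(P); M=np.array(d['world_to_cam']); c=P@M[:3,:3].T+M[:3,3]
    return np.c_[d['cx']+f(d)*c[:,0]/-c[:,2], d['cy']-f(d)*c[:,1]/-c[:,2]]
def ray(d,u,v):
    M=np.array(d['world_to_cam']); R=M[:3,:3]; o=-R.T@M[:3,3]
    r=R.T@np.array([(u-d['cx'])/f(d),-(v-d['cy'])/f(d),-1]); return o,r/np.linalg.norm(r)
def onz(d,u,v,z):
    o,r=ray(d,u,v); return o+r*(z-o[2])/r[2]
def tcp():
    s=status.state(); return np.array(s['position']),Ro.from_euler('xyz',s['eef_rot'])
def delta(p,R):
    """shift cm in tool axes, rotvec to reach pose p,R from measured pose"""
    q,Q=tcp(); return np.round(Q.inv().apply(np.array(p)-q)*100,2), np.round((Q.inv()*R).as_rotvec(),3)
E
python3 - <<'E'
from h import *
a=cap('scene'); b=cap('top')
for n,d in (('scene',a),('top',b)):
    print(n,{k:v for k,v in d.items() if k not in('frame',)})
cv2.imwrite('pics/s1.png',cv2.cvtColor(a['frame'],cv2.COLOR_RGB2BGR))
cv2.imwrite('pics/t1.png',cv2.cvtColor(b['frame'],cv2.COLOR_RGB2BGR))
print(status.state(), robot.hold_point_z,[x for x in dir(robot) if x[0]!='_'])
E
```

```text
scene {'vertical_fov': 50.239622798467394, 'cx': 255.7764172431783, 'cy': 192.51607671181532, 'world_to_cam': array([[-0.52381486,  0.85173912,  0.01258841,  0.27133462],
       [-0.57330228, -0.36343091,  0.73433131,  0.19719024],
       [ 0.63003371,  0.37743669,  0.67867449, -1.63534568],
       [ 0.        ,  0.        ,  0.        ,  1.        ]])}
top {'vertical_fov': 49.95852724250007, 'cx': 258.6203521161615, 'cy': 191.94573976352356, 'world_to_cam': array([[ 0.02009234, -0.99978517,  0.00508974, -0.01627685],
       [ 0.9852085 ,  0.0206654 ,  0.17010921, -0.51868991],
       [-0.17017785,  0.00159657,  0.98541207, -1.34483236],
       [ 0.        ,  0.        ,  0.        ,  1.        ]])}
{'time_s': 0.1, 'joint_pos': array([-1.41608815,  0.477693  ,  0.02235028,  1.55630784, -0.01149369,
        1.10931693, -0.08309681]), 'joint_vel': array([ 0.00014172, -0.00158561, -0.00120064, -0.00217486,  0.00060738,
        0.00074009,  0.0013439 ]), 'tau': array([ 4.61159696e-03, -5.84093678e+01,  1.54019192e+00, -2.73314095e+01,
       -5.41939598e-02,  1.30857059e-02,  4.08735923e-05]), 'position': array([0.17523941, 0.65130835, 0.22181439]), 'eef_rot': array([3.14146879e+00, 1.59199652e-03, 1.30800776e+00]), 'wrist_force': array([ 0.70656262, -0.53362502, -0.03593601]), 'ft_torque': array([-0.03179367, -0.00153492,  0.02188783]), 'gripper_width': 0.9985388404264894} 0.0187 ['Unreachable', 'hold_point_z']
```

View pics/s1.png

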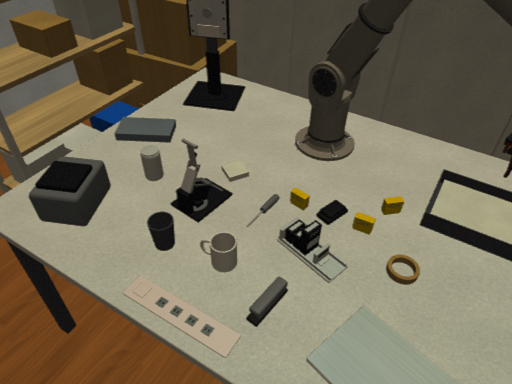

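View pics/t1.png

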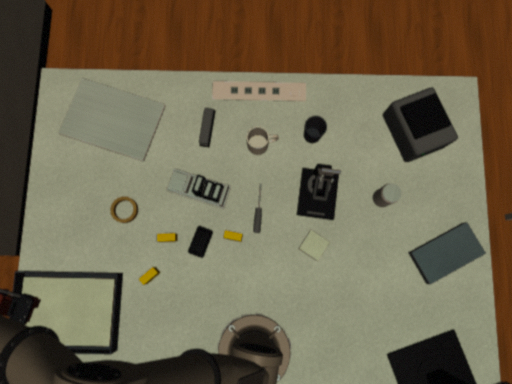

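The scene view shows the rack (310,245) holding black cartridges, the dock (200,190), mug, screwdriver, stapler and yellow decoys at (300,198), (364,222), (393,205). In the top view the rack is at (198,187) and the dock at (318,195). Next, a close crop of rack and dock.

Run:
```python
import cv2,numpy as np
s=cv2.imread('pics/s1.png');t=cv2.imread('pics/t1.png')
def c(i,x,y,w=80,h=60): return cv2.resize(i[y:y+h,x:x+w],(400,300),interpolation=cv2.INTER_CUBIC)
a=np.vstack([np.hstack([c(s,270,215),c(t,158,157)]),np.hstack([c(s,160,135,107,80),c(t,280,160)])])
a=cv2.convertScaleAbs(a,alpha=1.6,beta=15)
cv2.imwrite('pics/c1.png',a)
```

```text
(no output)
```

View pics/c1.png

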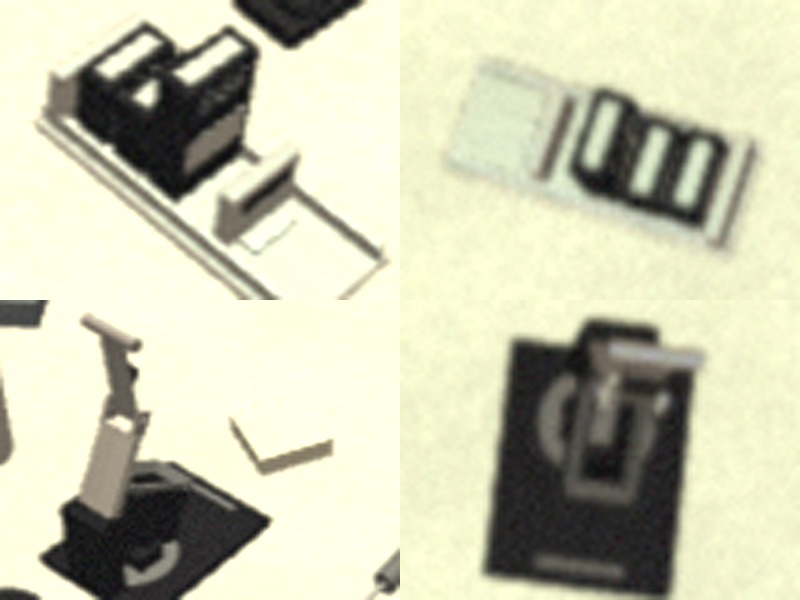

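The close crop shows the tall drive in the slot next to the sliding stop (top view ≈(198,184), scene ≈(312,235)). It stands above the others and has a label on its side. The two short drives are at top (209,187) and (217,191), against the fixed wall. The yellow boxes and the black mouse (201,241) are ruled out. The clamp stands open, uphill of the socket.

Run:
```python
from h import *
d=cap('wrist','w0'); M=np.array(d['world_to_cam']); R=M[:3,:3]; o=-R.T@M[:3,3]
p,Q=tcp(); print('cam in tool',Q.inv().apply(o-p),'axes',Q.as_matrix().T@R.T, d['vertical_fov'],d['cx'],d['cy'])
t=cap('top'); s=cap('scene')
C=lambda x,y:(158+(x-400)/5,157+y/5)
K=lambda x,y:(280+(x-400)/5,160+(y-300)/5)
for n,(x,y),z in [('rack',(485,58),.02),('rack',(445,165),.02),('rack',(730,250),.02),('rack',(765,140),.02),('tall top',(603,137),.108)]:
    print(n,onz(t,*C(x,y),z))
for n,(x,y),z in [('b',(515,340),0.01),('b',(686,360),.01),('b',(670,597),.01),('b',(487,572),.01),('mouth',(601,430),.08)]:
    print(n,onz(t,*K(x,y),z))
for n,u,z in [('mug',(258,148),0),('can',(387,197),.0),('cup',(315,132),0),('screw',(259,210),0),('note',(314,245),.02),('mouse',(200,242),.03),('stap',(207,128),.03)]: print(n,onz(t,*u,z)[:2])
```

```text
cam in tool [ 0.00119737 -0.07314012 -0.16177403] axes [[ 9.99999130e-01 -1.23221931e-03 -4.71323555e-04]
 [-1.31352073e-03 -9.63282092e-01 -2.68488150e-01]
 [-1.23181256e-04  2.68488535e-01 -9.63282872e-01]] 65.18899482021548 254.86499861429704 189.69196711909984
rack [0.59906327 0.28537703 0.02      ]
rack [0.5233237  0.30867885 0.02      ]
rack [0.46860991 0.11126211 0.02      ]
rack [0.54539295 0.0898199  0.02      ]
tall top [0.52855941 0.18834193 0.108     ]
b [ 0.61298087 -0.15895783  0.01      ]
b [ 0.60121443 -0.27833183  0.01      ]
b [ 0.43501748 -0.26532831  0.01      ]
b [ 0.44961937 -0.14005709  0.01      ]
mouth [ 0.53690817 -0.20798935  0.08      ]
mug [ 6.84645998e-01 -3.21138119e-04]
can [ 0.51812356 -0.45256898]
cup [ 0.74811834 -0.20272139]
screw [ 0.46334716 -0.00828037]
note [ 0.34623572 -0.19528017]
mouse [0.34798523 0.18636714]
stap [0.74458131 0.17944873]
```

Call:
apply_moves --pt "0 -3.5 4.6 -0.8 0 0 0" --pt "0 -7 9.2 -1.6 0 0 0" --pt "0 -10.5 13.8 -2.4 0 0 0" --pt "0 -14 18.4 -3.2 0 0 0" --pt "0 -17.5 23 -4 0 0 0"

```text
time_s: 0.88
position: [0.353, 0.4214, 0.263]
eef_rot: [3.142, -0.0, 1.308]
wrist_force: [0.4, -0.8, 0.6]
gripper_width: 0.998
```

Call:
apply_moves --pt "0 -3.5 4.6 -0.8 0 0 0" --pt "0 -7 9.2 -1.6 0 0 0" --pt "0 -10.5 13.8 -2.4 0 0 0" --pt "0 -14 18.4 -3.2 0 0 0" --pt "0 -17.5 21 -4 0 0 0"

```text
time_s: 1.5
position: [0.5108, 0.1971, 0.303]
eef_rot: [3.141, 0.0, 1.306]
wrist_force: [0.1, 0.3, 0.9]
gripper_width: 1.003
```

Run:
```python
from h import *
d=cap('wrist'); print(tcp()[0],status.state()['eef_rot'],status.state()['time_s'])
g=cv2.cvtColor(d['frame'],cv2.COLOR_RGB2BGR)
np.savez('w1.npz',frame=d['frame'],**{k:d[k] for k in ('vertical_fov','cx','cy','world_to_cam')})
cv2.imwrite('pics/w1.png',cv2.convertScaleAbs(cv2.resize(g,(768,576),interpolation=cv2.INTER_CUBIC),alpha=1.3,beta=15))
```

```text
[0.513074   0.19077005 0.30421754] [3.13812634e+00 1.43781799e-03 1.29865115e+00] 1.55
```

View pics/w1.png

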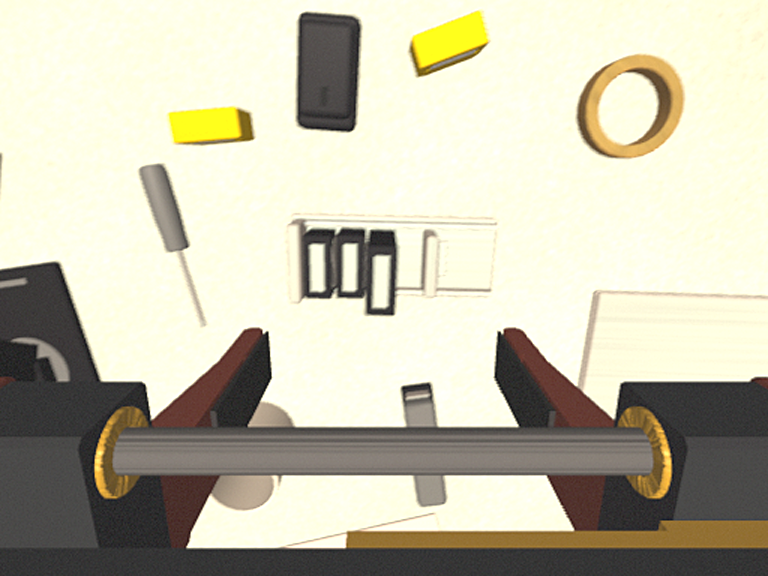

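The wrist view shows the tall drive's top at ≈(381,278), the two shorts at (319,263) and (349,263), the stop at (431,263) and the wall at (295,260). I'll measure exact edges next.

Run:
```python
from h import *
d=dict(np.load('w1.npz')); g=cv2.cvtColor(d['frame'],cv2.COLOR_RGB2GRAY)
print('rows profile at col 245, rows 140-215',g[140:216:1,245].tolist())
print('col profile row 190, cols 190-335',g[190,190:335].tolist())
print('row 150 ',g[150,190:335].tolist())
print('col 310 rows 138-205',g[138:205,310].tolist())
```

```text
rows profile at col 245, rows 140-215 [202, 205, 191, 176, 180, 195, 182, 142, 165, 191, 183, 184, 192, 172, 156, 142, 135, 117, 116, 89, 95, 54, 45, 38, 45, 47, 42, 40, 45, 42, 43, 42, 41, 36, 36, 40, 43, 42, 43, 44, 41, 32, 35, 39, 37, 37, 36, 36, 37, 34, 36, 37, 34, 32, 32, 32, 26, 28, 27, 25, 25, 22, 21, 24, 26, 27, 24, 24, 33, 87, 145, 197, 197, 193, 194, 198]
col profile row 190, cols 190-335 [200, 187, 176, 179, 182, 184, 184, 183, 172, 149, 115, 80, 55, 45, 29, 23, 96, 140, 173, 186, 189, 188, 189, 191, 187, 167, 117, 58, 24, 28, 45, 70, 82, 61, 33, 30, 24, 69, 131, 168, 186, 188, 189, 191, 191, 193, 174, 137, 82, 31, 31, 46, 57, 55, 47, 36, 26, 53, 114, 149, 182, 188, 188, 189, 188, 188, 191, 181, 156, 113, 56, 29, 25, 81, 137, 171, 185, 185, 182, 183, 181, 185, 188, 186, 185, 187, 187, 186, 190, 177, 146, 100, 102, 140, 173, 181, 179, 177, 179, 169, 162, 165, 183, 189, 190, 188, 187, 189, 188, 187, 188, 187, 187, 187, 187, 188, 189, 188, 187, 188, 188, 187, 188, 189, 187, 187, 187, 187, 185, 187, 186, 187, 187, 187, 189, 188, 176, 174, 181, 197, 199, 198, 192, 191, 191]
row
[... 385 characters left out ...]
92, 194, 195, 196, 198, 197, 198, 196, 197, 196, 199, 198, 198, 197, 198, 197, 197, 195, 196, 196, 196, 196, 195, 196, 195, 195, 194, 195, 192, 193, 192, 194, 196, 196, 196, 195, 194, 194, 195, 194, 195, 192, 194, 193, 189, 184, 183, 185, 182, 183, 181, 182, 184, 184, 180, 180, 179, 178, 177, 177, 178, 174, 174, 177, 175, 187, 194, 195, 195]
col 310 rows 138-205 [192, 193, 195, 198, 201, 205, 185, 172, 185, 191, 157, 145, 189, 196, 187, 179, 187, 186, 192, 197, 194, 187, 183, 184, 191, 190, 187, 184, 188, 188, 189, 188, 188, 189, 191, 191, 185, 184, 188, 188, 186, 188, 182, 184, 188, 186, 186, 187, 188, 185, 184, 188, 188, 181, 135, 102, 163, 195, 190, 167, 193, 199, 195, 194, 196, 198, 199]
```

Run:
```python
from h import *
d=dict(np.load('w1.npz')); 
yaw=-.268; c=np.array([.534,.199])
def rk(P): 
    v=P[:2]-c; ex=np.array([np.cos(yaw),np.sin(yaw)]); ey=np.array([-np.sin(yaw),np.cos(yaw)]); return np.round([v@ex*1000,v@ey*1000],1)
for n,u,v,z in [('tall far edge label mid',253.4,209.3,.108),('tall right edge',262.8,190,.108),('label mid',253.4,185,.108),
 ('nearR rail',330,144.5,.02),('nearL',193,144,.02),('farR',330,197,.02),('farL',193,201,.02),('wall in top',200.5,190,.056),('wall outer top',191.5,190,.056),('short1 lab',211.2,190,.064),('short2',232,190,.064),('stop in',281.5,190,.055),('stop out',289.5,190,.055),('rack end',327,190,.008),('rack end far corner',329.5,197,.02)]:
    P=onz(d,u,v,z); print(n,np.round(P,4),rk(P))
```

```text
tall far edge label mid [0.5609 0.1831 0.108 ] [30.2 -8.2]
tall right edge [0.5396 0.2009 0.108 ] [4.9 3.3]
label mid [0.5305 0.1914 0.108 ] [-1.4 -8.3]
nearR rail [0.5225 0.3103 0.02  ] [-40.6 104.3]
nearL [0.4691 0.1153 0.02  ] [-40.4 -97.9]
farR [0.6021 0.2944 0.02  ] [ 40.4 110.1]
farL [0.553  0.0876 0.02  ] [  47.8 -102.4]
wall in top [0.5311 0.1135 0.056 ] [ 19.9 -83.2]
wall outer top [0.5278 0.1012 0.056 ] [ 20. -96.]
short1 lab [0.5332 0.1298 0.064 ] [ 17.6 -66.9]
short2 [0.5408 0.1577 0.064 ] [ 17.5 -38.1]
stop in [0.5613 0.224  0.055 ] [19.7 31.4]
stop out [0.5642 0.235  0.055 ] [19.6 42.7]
rack end [0.5939 0.2942 0.008 ] [ 32.5 107.7]
rack end far corner [0.6019 0.2937 0.02  ] [ 40.4 109.3]
```

Call:
apply_moves --pt "0 0.3 1.4 5 0 0 0" --pt "0 0.3 1.4 10 0 0 0" --pt "0 0.3 1.4 14 0 0 0" --pt "0 0.3 1.4 16 0 0 0" --pt "0 0.3 1.4 16 0 0 0"

```text
time_s: 2.17
position: [0.5223, 0.1985, 0.1412]
eef_rot: [-3.139, 0.002, 1.308]
wrist_force: [-0.1, -0.5, -0.6]
gripper_width: 1.003
```

Run:
```python
from h import *
d=cap('wrist','w2'); print(tcp()[0],status.state()['eef_rot'],delta([.529,.191,.071],Ro.from_euler('xyz',[np.pi,0,1.303])))
for P in ([.5316,.1903,.108],): print(proj(d,P))
```

```text
[0.523356   0.19888574 0.14252506] [-3.14088670e+00  6.94666832e-04  1.30810846e+00] (array([-0.61,  0.75,  7.15]), array([-0.001,  0.001,  0.005]))
[[245.08607493 230.80241641]]
```

View pics/w2.png

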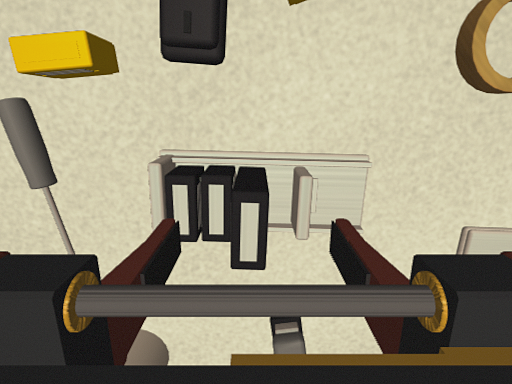

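The tall drive's top face has corners ≈(235,191), (268,191), (265,268), (232,268), so its centre is (250,229.5). That is about 4 mm further along tool x than my estimate, so I'll correct it.

Run:
```python
from h import *
d=cap('wrist'); g=cv2.cvtColor(d['frame'],cv2.COLOR_RGB2GRAY)
print(g[215,225:280].tolist())
P=onz(d,250,229.5,.108); print(P)
for u,v,z in [(235,191,.108),(268,191,.108),(265,268,.108),(232,268,.108),(161.5,158,.056),(297,170,.055),(310,170,.055)]: print(onz(d,u,v,z))
e=Ro.from_euler('xyz',[np.pi,0,1.303]); t=P-e.apply([0,.003,0]); t[2]=.071
print(t,tcp()[0],delta(t,e))
```

```text
[38, 37, 40, 32, 32, 30, 31, 37, 40, 36, 39, 38, 37, 29, 52, 181, 205, 194, 191, 192, 193, 195, 197, 197, 195, 195, 196, 196, 193, 195, 196, 208, 134, 20, 29, 35, 34, 36, 38, 35, 28, 19, 155, 198, 198, 194, 195, 194, 196, 195, 193, 194, 193, 193, 194]
[0.53315072 0.19410107 0.108     ]
[0.50330216 0.19165604 0.108     ]
[0.50909678 0.21332859 0.108     ]
[0.56529148 0.19673386 0.108     ]
[0.55905435 0.173395   0.108     ]
[0.47322182 0.13302222 0.056     ]
[0.51262161 0.24005018 0.055     ]
[0.51546479 0.25068276 0.055     ]
[0.53025766 0.19489489 0.071     ] [0.52401209 0.19909519 0.14337792] (array([-0.25,  0.71,  7.24]), array([ 0.001, -0.001,  0.005]))
```

Call:
apply_moves --pt "0 -0.2 0.7 2 0 0 0" --pt "0 -0.2 0.7 4.5 0 0 0" --pt "0 -0.2 0.7 7.2 0 0 0" --pt "0 -0.2 0.7 7.2 0 0 0" --pt "0.3 -0.2 0.7 7.2 0 0 0" --newtons 30

```text
time_s: 2.9
position: [0.5306, 0.195, 0.0713]
eef_rot: [3.141, -0.001, 1.308]
wrist_force: [0.4, 1.0, 1.5]
gripper_width: 0.924
```

Call:
apply_moves --pt "1 0 0 0 0 0 0" --pt "1 0 0 0 0 0 0" --pt "1 0 0 0 0 0 0" --pt "1 0 0 0 0 0 0" --pt "1 0 0 0 0 0 0"

```text
time_s: 3.52
position: [0.5299, 0.195, 0.0707]
eef_rot: [-3.142, -0.0, 1.308]
wrist_force: [0.0, -0.5, -0.9]
gripper_width: 0.353
```

Call:
apply_moves --pt "1 0 0 0 0 0 0" --pt "1 0 0 -2 0 0 0" --pt "1 0 0 -6 0 0 0" --pt "1 0 0 -12 0 0 0" --pt "1 0 0 -18 0 0 0"

```text
time_s: 4.15
position: [0.5292, 0.1947, 0.2518]
eef_rot: [-3.141, 0.001, 1.308]
wrist_force: [0.8, 1.3, -1.2]
gripper_width: 0.294
```

Call:
apply_moves --pt "1 -4 2 -1.2 0 0 0" --pt "1 -8.5 4.5 -2.6 0 0 0" --pt "1 -13 7 -4 0 0 0" --pt "1 -17.5 9.5 -5.5 0 0 0" --pt "1 -22 12 -7 0 0 0"

```text
time_s: 4.78
position: [0.5884, -0.0501, 0.3207]
eef_rot: [-3.141, -0.0, 1.308]
wrist_force: [1.1, 0.0, -1.4]
gripper_width: 0.299
```

Call:
apply_moves --pt "1 -4.5 2.4 -1.4 0 0 -0.08" --pt "1 -9 4.8 -2.8 0 0 -0.166" --pt "1 -13.5 7 -4 0 0 -0.166" --pt "1 -13.5 7 -4 0 0 -0.166" --pt "1 -13.5 7 -4 0 0 -0.166"

```text
time_s: 5.4
position: [0.6208, -0.1963, 0.3597]
eef_rot: [-3.14, -0.001, 1.474]
wrist_force: [0.1, 0.9, -3.3]
gripper_width: 0.293
```

Run:
```python
from h import *
d=cap('wrist'); print(tcp()[0],status.state()['eef_rot'],status.state()['time_s'])
np.savez('w3.npz',frame=d['frame'],**{k:d[k] for k in ('vertical_fov','cx','cy','world_to_cam')})
g=cv2.cvtColor(d['frame'],cv2.COLOR_RGB2BGR)
cv2.imwrite('pics/w3.png',cv2.convertScaleAbs(cv2.resize(g,(768,576),interpolation=cv2.INTER_CUBIC),alpha=1.6,beta=20))
```

```text
[ 0.62098588 -0.19534653  0.35967096] [-3.13994800e+00 -1.25681232e-03  1.47573762e+00] 5.45
```

View pics/w3.png

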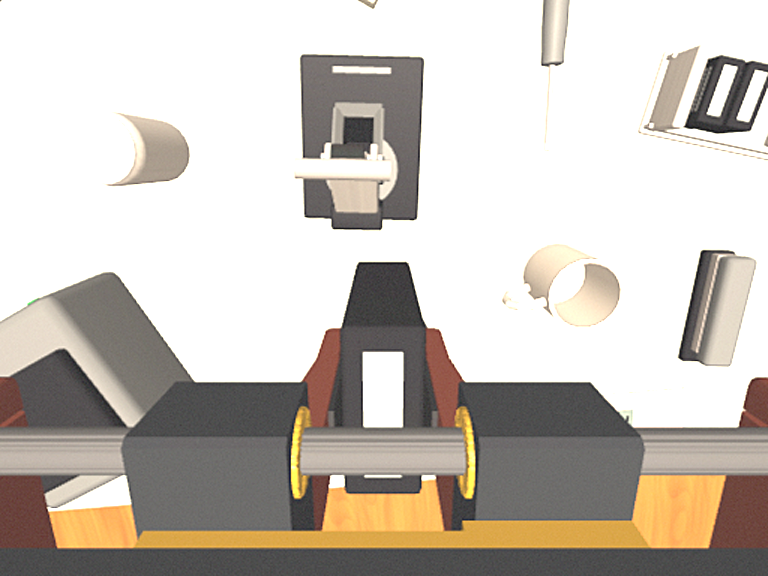

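The dock base spans ≈(301,56) to (423,219) and its downhill lip edge runs (333,103) to (384,103). The mouth's dark hole is at (361,130) and the clamp bar at (345,169). The drive is held straight between the fingers and both shorts still stand. I'll get a rough cradle position, then take a second, tilted view.

Run:
```python
from h import *
d=dict(np.load('w3.npz')); d['cx']=float(d['cx'])
for n,u,v in [('b1',301,56),('b2',423,58),('b3',416,219),('b4',304,216)]: print(n,onz(d,u/1.5,v/1.5,.01))
psi=-.097; H=np.array([np.cos(psi),np.sin(psi),0])
for oz in (.03,.04,.05,.06):
    l=onz(d,333/1.5,103/1.5,oz+.0266); r=onz(d,384/1.5,103/1.5,oz+.0266)
    print(oz,np.linalg.norm(l-r),(l+r)/2+.0639*H)
```

```text
b1 [ 0.43782122 -0.26137289  0.01      ]
b2 [ 0.45166361 -0.13599987  0.01      ]
b3 [ 0.61670873 -0.15571975  0.01      ]
b4 [ 0.60125702 -0.28155855  0.01      ]
0.03 0.04914896852184028 [ 0.55759878 -0.21164679  0.0566    ]
0.04 0.0480922206502835 [ 0.55877204 -0.21127728  0.0666    ]
0.05 0.047035472778726696 [ 0.5599453  -0.21090778  0.0766    ]
0.06 0.045978724907169914 [ 0.56111856 -0.21053827  0.0866    ]
```

Call:
apply_moves --pt "1 -0.5 -5 0 -0.13 0 0.006" --pt "1 -1 -10 0 -0.26 0 0.012" --pt "1 -1.5 -15 1 -0.39 0 0.018" --pt "1 -2 -18.5 4 -0.5236 0 0.024" --pt "1 -2 -18.5 7 -0.5236 0 0.024"

```text
time_s: 6.08
position: [0.4282, -0.1961, 0.2868]
eef_rot: [2.62, -0.012, 1.453]
wrist_force: [1.5, 0.7, -1.1]
gripper_width: 0.295
```

```bash
cat >> h.py <<'E'
def crad(o,psi):
    H=np.array([np.cos(psi),np.sin(psi),0]); Z=np.array([0,0,1]); L=np.array([-np.sin(psi),np.cos(psi),0])
    cx=H*np.cos(np.pi/6)+Z*.5; cz=-H*.5+Z*np.cos(np.pi/6)
    return np.array(o),np.c_[cx,L,cz], Ro.from_matrix(np.c_[L,cx,-cz])
E
python3 - <<'E'
from h import *
o,C,R=crad([.559,-.2115,.04],-.12)
print(tcp()[0],status.state()['eef_rot'],delta(o+C@[-.003,0,.25],R))
E
```

```text
[ 0.42822434 -0.19610893  0.28678334] [ 2.61956566 -0.01205063  1.45273023] (array([-0.  , -1.23,  2.96]), array([-0.002, -0.011, -0.004]))
```

Call:
apply_moves --pt "1 0 -1.2 3 -0.002 -0.011 -0.004" --pt "1 0 -1.2 3 -0.002 -0.011 -0.004" --pt "1 0 -1.2 3 -0.002 -0.011 -0.004"

```text
time_s: 6.45
position: [0.4403, -0.1988, 0.2596]
eef_rot: [2.615, 0.005, 1.451]
wrist_force: [-0.2, 0.6, -1.5]
gripper_width: 0.297
```

Run:
```python
from h import *
d=cap('wrist'); print(tcp()[0],status.state()['eef_rot'],status.state()['time_s'])
np.savez('w4.npz',frame=d['frame'],**{k:d[k] for k in ('vertical_fov','cx','cy','world_to_cam')})
g=cv2.cvtColor(d['frame'],cv2.COLOR_RGB2BGR)
cv2.imwrite('pics/w4.png',cv2.convertScaleAbs(cv2.resize(g,(768,576),interpolation=cv2.INTER_CUBIC),alpha=1.6,beta=20))
```

```text
[ 0.44054531 -0.19916641  0.26001987] [2.61448167 0.00530613 1.45019843] 6.5
```

View pics/w4.png

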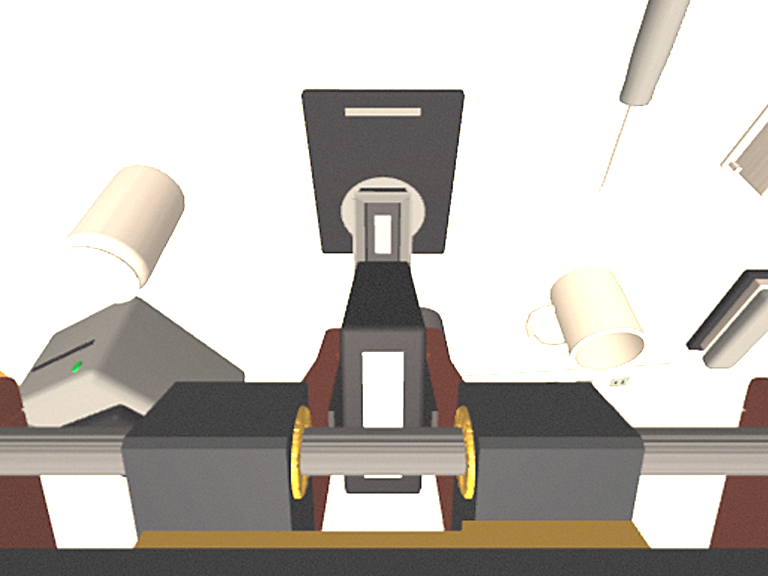

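The mouth is seen nearly head-on with its centre at column ≈383, and the drive is also centred at ≈383. The near lip edge is at row ≈197. One zoomed crop of both views will give me triangulation corners.

Run:
```python
from h import *
a=np.load('w3.npz')['frame'];b=np.load('w4.npz')['frame']
A=cv2.resize(a[60:120,205:275],(0,0),fx=5.7,fy=10,interpolation=cv2.INTER_CUBIC)[:, :]
A=cv2.resize(a[60:120,210:270],(400,400),interpolation=cv2.INTER_CUBIC)
B=cv2.resize(b[118:178,225:285],(400,400),interpolation=cv2.INTER_CUBIC)
im=np.hstack([A,B]); im=cv2.convertScaleAbs(np.power(im/255.,.6)*255)
cv2.imwrite('pics/c2.png',im[:,:,::-1])
```

```text
(no output)
```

View pics/c2.png

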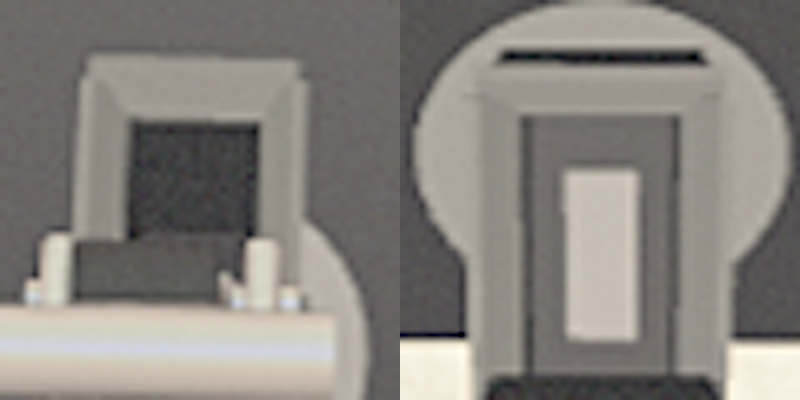

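The crop gives the downhill throat corners: left view (132,122) and (260,122); right view (518,115) and (680,115). The lip's outer edges are at (88,58) and (298,58), and about row 68 in the right view.

Run:
```python
from h import *
d3=dict(np.load('w3.npz'));d4=dict(np.load('w4.npz'))
k=lambda d,x0,y0,u,v: ray(d,x0+(u+.5)/6.6667-.5,y0+(v+.5)/6.6667-.5)
def tri(r1,r2):
    A=[];b=[]
    for o,r in (r1,r2):
        m=np.eye(3)-np.outer(r,r);A.append(m);b.append(m@o)
    P=np.linalg.solve(sum(A),sum(b)); return P,[np.linalg.norm(m@P-c) for m,c in zip(A,b)]
a=lambda u,v:k(d3,210,60,u,v); b=lambda u,v:k(d4,225,118,u-400,v)
TL,e=tri(a(132,122),b(518,115)); TR,f2=tri(a(260,122),b(680,115))
LL,e3=tri(a(88,58),b(474,68)); LR,f3=tri(a(298,58),b(726,68))
for n,P,r in (('TL',TL,e),('TR',TR,f2),('LL',LL,e3),('LR',LR,f3)): print(n,P,r)
print(np.linalg.norm(TL-TR),np.linalg.norm(LL-LR), 'yaw',-np.arctan2(*(TR-TL)[:2]),-np.arctan2(*(LR-LL)[:2]))
psi=-.12
_,C,R=crad([0,0,0],psi)
m=(TL+TR)/2; print('o from throat',m-C@[-.0315,0,.045]); m=(LL+LR)/2; print('o from lip',m-C@[-.042,0,.055])
# mono: depth by 28.5 width in w4
o4,r4=b(599,115); w=(680-518)/6.6667; 
dep=f(d4)*.0285/w; M=np.array(d4['world_to_cam']); Rc=M[:3,:3]; fw=-Rc[2]
P=o4+r4*dep/(r4@fw); print('mono w4',P-C@[-.0315,0,.045])
o3,r3=a(196,122); w=128/6.6667; dep=f(d3)*.0285/w; fw=-np.array(d3['world_to_cam'])[2,:3]; P=o3+r3*dep/(r3@fw); print('mono w3',P-C@[-.0315,0,.045])
```

```text
TL [ 0.50575067 -0.22083441  0.06398297] [np.float64(0.0005670871445366433), np.float64(0.0005670871445366301)]
TR [ 0.50850108 -0.19263296  0.06479693] [np.float64(0.00022742183320466577), np.float64(0.00022742183320460788)]
LL [ 0.4926224  -0.22743814  0.06746451] [np.float64(0.0003579584204751796), np.float64(0.00035795842047518024)]
LR [ 0.4969372  -0.18348648  0.06857332] [np.float64(6.558305658845694e-05), np.float64(6.55830565884603e-05)]
0.028346941327876785 0.04417687024564331 yaw -0.09721998385053798 -0.0978578404298183
o from throat [ 0.55654769 -0.21269293  0.04116881]
o from lip [ 0.55819353 -0.21310869  0.04138751]
mono w4 [ 0.552096   -0.21226781  0.04748676]
mono w3 [ 0.55506733 -0.21317533  0.02456891]
```

Run:
```python
from h import *
o,C,R=crad([.557,-.2126,.0412],-.11)
for z in (.07,.04,.008): print(z,delta(o+C@[-.003,0,.0627+z],R))
```

```text
0.07 (array([ 0.05, -1.13, 11.54]), array([ 0.003,  0.01 , -0.007]))
0.04 (array([ 0.08, -1.14, 14.54]), array([ 0.003,  0.01 , -0.007]))
0.008 (array([ 0.11, -1.15, 17.74]), array([ 0.003,  0.01 , -0.007]))
```

Call:
apply_moves --pt "1 0 -0.6 4 0.003 0.01 -0.007" --pt "1 0 -1.1 8 0.003 0.01 -0.007" --pt "1 0 -1.1 11.5 0.003 0.01 -0.007" --pt "1 0 -1.1 11.5 0.003 0.01 -0.007" --pt "1 0 -1.1 11.5 0.003 0.01 -0.007"

```text
time_s: 7.12
position: [0.4892, -0.2058, 0.1537]
eef_rot: [2.618, 0.001, 1.461]
wrist_force: [-0.8, 0.1, -1.2]
gripper_width: 0.297
```

Run:
```python
from h import *
o,C,R=crad([.557,-.2126,.0412],-.11)
for z in (.07,.04,.008): print(z,delta(o+C@[-.003,0,.0627+z],R))
d=cap('wrist'); s=cap('scene')
g=d['frame'][80:280,120:390]; h=s['frame'][125:225,150:250]
im=np.hstack([cv2.resize(g,(540,400),interpolation=cv2.INTER_CUBIC),cv2.resize(h,(260,400)[::1],interpolation=cv2.INTER_CUBIC) if 0 else cv2.resize(s['frame'][120:230,165:237],(260,400),interpolation=cv2.INTER_CUBIC)])
im=cv2.convertScaleAbs(np.power(im/255.,.6)*255); cv2.imwrite('pics/c3.png',im[:,:,::-1])
```

```text
0.07 (array([ 0.07, -0.02, -0.12]), array([-0.   ,  0.   ,  0.001]))
0.04 (array([ 0.07, -0.02,  2.88]), array([-0.   ,  0.   ,  0.001]))
0.008 (array([ 0.07, -0.02,  6.08]), array([-0.   ,  0.   ,  0.001]))
```

View pics/c3.png

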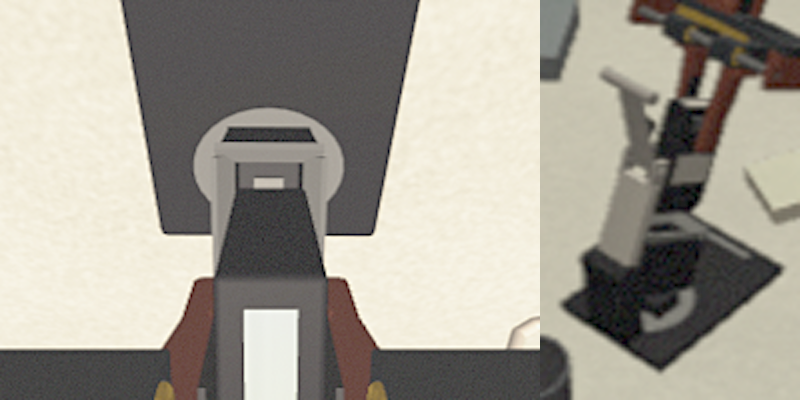

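The drive foot is centred over the mouth (foot centre ≈270, mouth centre ≈270). I'll insert it gradually.

Call:
apply_moves --pt "1 0.05 0 1 0 0 0" --pt "1 0.05 0 2 0 0 0" --pt "1 0.05 0 3 0 0 0" --pt "1 0.05 0 3.5 0 0 0" --pt "1 0.05 0 3.5 0 0 0"

```text
time_s: 7.85
position: [0.5055, -0.2083, 0.1265]
eef_rot: [2.622, -0.0, 1.46]
wrist_force: [0.1, 0.2, -1.8]
gripper_width: 0.294
```

Run:
```python
from h import *
o,C,R=crad([.557,-.2126,.0412],-.11)
print(delta(o+C@[-.003,0,.0627+.008],R), C.T@status.state()['wrist_force'])
```

```text
(array([ 0.14, -0.08,  2.9 ]), array([-0.004,  0.   , -0.001])) [-0.83097258  0.25484086 -1.55411016]
```

Call:
apply_moves --pt "1 0.1 -0.05 0.8 0 0 0" --pt "1 0.1 -0.05 1.6 0 0 0" --pt "1 0.1 -0.05 2.3 0 0 0" --pt "1 0.1 -0.05 2.9 0 0 0" --pt "1 0.1 -0.05 2.9 0 0 0"

```text
time_s: 8.48
position: [0.5182, -0.2089, 0.1084]
eef_rot: [2.647, -0.007, 1.462]
wrist_force: [-7.0, 0.2, -5.3]
gripper_width: 0.293
```

Run:
```python
from h import *
o,C,R=crad([.557,-.2126,.0412],-.11)
print(delta(o+C@[-.003,0,.0627+.008],R), C.T@status.state()['wrist_force'])
```

```text
(array([ 0.06, -0.26,  0.71]), array([-0.029, -0.006, -0.002])) [-8.69887752 -0.59017229 -1.15371741]
```

Call:
apply_moves --pt "1 0 -0.15 -0.3 0 0 0" --pt "1 0 -0.3 -0.3 0 0 0" --pt "1 0 -0.3 0 0 0 0" --pt "1 0 -0.3 0 0 0 0"

```text
time_s: 8.98
position: [0.5176, -0.2092, 0.1094]
eef_rot: [2.644, -0.007, 1.462]
wrist_force: [-7.8, 0.6, -6.0]
gripper_width: 0.292
```

Run:
```python
from h import *
o,C,R=crad([.557,-.2126,.0412],-.11)
print(delta(o+C@[-.003,0,.0627+.008],R), C.T@status.state()['wrist_force'],C.T@status.state()['ft_torque'])
```

```text
(array([ 0.09, -0.26,  0.82]), array([-0.027, -0.007, -0.003])) [-9.81814256 -0.27738933 -1.28587602] [0.18604677 2.94596543 0.03133983]
```

Run:
```python
from h import *
s=status.state(); print(np.round(s['joint_pos'],3)); print(np.round(s['tau'],1))
d=cap('wrist'); sc=cap('scene')
im=np.hstack([cv2.resize(d['frame'],(480,360)),cv2.resize(sc['frame'][90:230,160:285],(320,360),interpolation=cv2.INTER_CUBIC)])
im=cv2.convertScaleAbs(np.power(im/255.,.6)*255); cv2.imwrite('pics/c4.png',im[:,:,::-1])
```

```text
[ 0.222  0.289  0.14   2.307 -1.197  0.17   2.958]
[ -0.9 -41.4   1.1 -25.5  -0.9  -1.1   0. ]
```

View pics/c4.png

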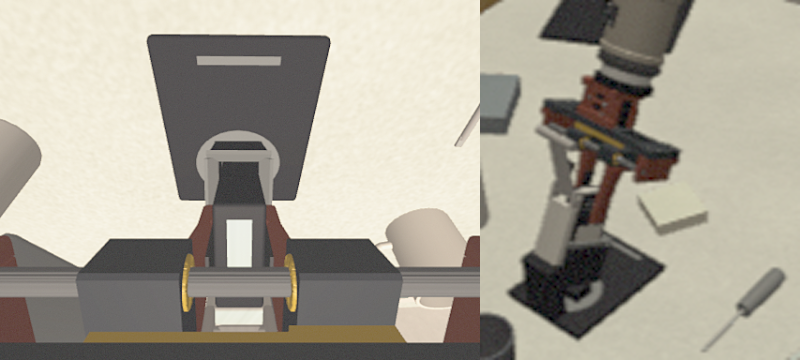

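Joints 6 and 7 are at their limits (0.17 and 2.958), so the arm can't go further this way. The drive foot is about 30 mm into the socket, so I'll release it here, let it slide onto the ejector, and leave the seating to the clamp.

Call:
apply_moves --pt "0.6 0 0 0 0 0 0" --pt "0 0 0 0 0 0 0" --pt "0 0 0 0 0 0 0" --pt "0 0 0 0 0 0 0"

```text
time_s: 9.57
position: [0.52, -0.2101, 0.1111]
eef_rot: [2.64, -0.006, 1.462]
wrist_force: [0.6, -0.2, 0.5]
gripper_width: 0.704
```

Run:
```python
from h import *
o,C,R=crad([.557,-.2126,.0412],-.11)
s=status.state(); print(np.round(s['joint_pos'],3), C.T@s['wrist_force'],s['time_s'],delta(o+C@[-.003,0,.0627+.008],R))
d=cap('wrist'); sc=cap('scene')
np.savez('s5.npz',frame=sc['frame'],**{k:sc[k] for k in ('vertical_fov','cx','cy','world_to_cam')})
im=np.hstack([cv2.resize(d['frame'],(480,360)),cv2.resize(sc['frame'][90:230,160:285],(320,360),interpolation=cv2.INTER_CUBIC)])
im=cv2.convertScaleAbs(np.power(im/255.,.6)*255); cv2.imwrite('pics/c5.png',im[:,:,::-1])
```

```text
[ 0.223  0.289  0.138  2.303 -1.197  0.169  2.958] [ 0.76594247 -0.09660571  0.15414779] 9.575 (array([ 0.15, -0.56,  0.85]), array([-0.022, -0.006, -0.002]))
```

View pics/c5.png

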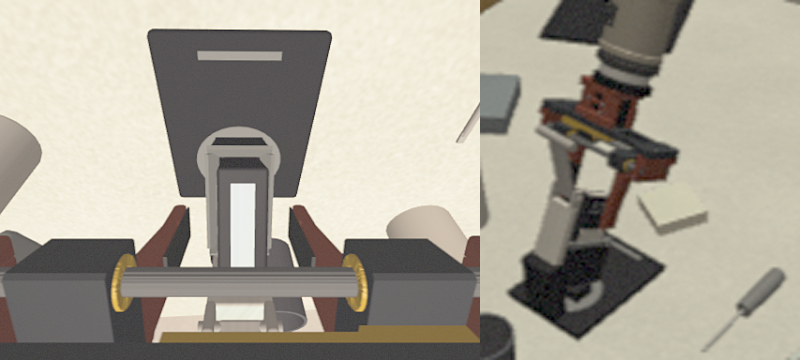

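The drive now stands in the socket, its label and top are visible between the open fingers, and the contact force is gone. I'll retreat along the insertion line and then straighten the tool.

Call:
apply_moves --pt "0 0 0 -2 0 0 0" --pt "0 0 0 -5 0 0 0" --pt "0 0 0 -8 0 0 0" --pt "0 0 0 -12 0 0 0" --pt "0 0 0 -16 0 0 0"

```text
time_s: 10.3
position: [0.4449, -0.2011, 0.247]
eef_rot: [2.644, -0.008, 1.464]
wrist_force: [0.1, 1.0, 0.3]
gripper_width: 0.998
```

Run:
```python
from h import *
o,C,R=crad([.557,-.2126,.0412],-.11)
d=dict(np.load('w3.npz')); a,r=ray(d,343.5/1.5,169/1.5)
qs=np.linspace(1.9,2.5,61); B=[o+C@[.052-.084*np.cos(q),0,.112+.084*np.sin(q)] for q in qs]
e=[np.linalg.norm(np.cross(b-a,r)) for b in B]; i=int(np.argmin(e)); print(qs[i],e[i],B[i])
s=status.state(); print(np.round(s['joint_pos'],3))
V=Ro.from_euler('xyz',[np.pi,0,np.pi/2-.11]); print(delta([.44,-.2,.33],V),tcp()[0])
```

```text
2.16 0.0008678411028360811 [ 0.55157318 -0.21200063  0.24801414]
[-0.253 -0.15   0.604  2.326 -0.103  0.46   1.91 ]
(array([ 0.13,  3.53, -7.53]), array([ 0.498, -0.009,  0.001])) [ 0.44488052 -0.20114632  0.24696751]
```

Call:
apply_moves --pt "1 0 0.9 -1.9 0.125 0 0" --pt "1 0 1.8 -3.8 0.25 0 0" --pt "1 0.1 2.7 -5.7 0.375 0 0" --pt "1 0.1 3.5 -7.5 0.498 -0.009 0" --pt "1 0.1 3.5 -7.5 0.498 -0.009 0" --newtons 20

```text
time_s: 10.92
position: [0.4428, -0.2005, 0.33]
eef_rot: [3.138, 0.001, 1.463]
wrist_force: [0.2, -0.5, 0.0]
gripper_width: 0.468
```

```bash
cat >> h.py <<'E'
O=np.array([.557,-.2126,.0412]); HD=np.array([np.cos(-.11),np.sin(-.11),0]); V=Ro.from_euler('xyz',[np.pi,0,np.pi/2-.11])
def hz(h,z): p=O+HD*h/1000; p[2]=z/1000; return p
E
python3 - <<'E'
from h import *
s=status.state(); print(np.round(s['joint_pos'],3),tcp()[0],s['gripper_width']); print(delta(hz(30,330),V),delta(hz(30,223),V))
E
```

```text
[-0.217  0.05   0.544  1.881 -0.028  1.214  1.799] [ 0.44277685 -0.20045891  0.32997256] 0.46755973186093314
(array([1.000e-02, 1.449e+01, 5.000e-02]), array([0.004, 0.001, 0.002])) (array([ 0.02, 14.45, 10.75]), array([0.004, 0.001, 0.002]))
```

Call:
apply_moves --pt "1 0 5 0 0 0 0" --pt "1 0 10 0 0 0 0" --pt "1 0 14.5 0 0 0 0" --pt "1 0 14.5 5 0 0 0" --pt "1 0 14.5 10.7 0 0 0"

```text
time_s: 11.55
position: [0.5845, -0.217, 0.2211]
eef_rot: [3.137, -0.0, 1.461]
wrist_force: [0.5, 0.6, -0.5]
gripper_width: 0.005
```

Run:
```python
from h import *
s=status.state(); print(np.round(s['joint_pos'],3),tcp()[0],s['gripper_width']); print(delta(hz(15,223),V),delta(hz(-54,205),V))
```

```text
[-0.134  0.426  0.526  1.718 -0.242  1.057  1.933] [ 0.58445749 -0.21695504  0.22105467] 0.005406540671156969
(array([ 0.13, -1.28, -0.2 ]), array([ 0.005, -0.   , -0.   ])) (array([ 0.13, -8.18,  1.57]), array([ 0.005, -0.   , -0.   ]))
```

Pushing the bar towards the robot.

Call:
apply_moves --pt "1 0.1 -1.5 0 0 0 0" --pt "1 0.1 -3 0.2 0 0 0" --pt "1 0.1 -4.5 0.4 0 0 0" --pt "1 0.1 -6 0.8 0 0 0" --pt "1 0.1 -7.2 1.4 0 0 0"

```text
time_s: 12.18
position: [0.5173, -0.2083, 0.2132]
eef_rot: [3.125, -0.0, 1.462]
wrist_force: [9.1, -1.5, 0.1]
gripper_width: 0.007
```

Call:
apply_moves --pt "1 0 -1 0.4 0 0 0" --pt "1 0 -2 1 0 0 0" --pt "1 0 -2 1 0 0 0"

```text
time_s: 12.55
position: [0.4952, -0.2062, 0.2021]
eef_rot: [3.131, -0.001, 1.461]
wrist_force: [3.5, -0.3, 3.8]
gripper_width: 0.004
```

Run:
```python
from h import *
s=status.state(); p=tcp()[0]; print(p,s['time_s'],s['wrist_force'],'h',(p-O)@HD)
d=cap('scene','s6')
print(proj(d,[hz(-11,164)]), [(f_,proj(d,[hz(-11-84*np.cos(f_),164+84*np.sin(f_))]).round(1).tolist()) for f_ in (1.2,.9,.7,.5,.3)])
print(delta(hz(-45,260),V))
im=cv2.resize(d['frame'][80:240,140:300],(600,600),interpolation=cv2.INTER_CUBIC)
cv2.imwrite('pics/c6.png',cv2.convertScaleAbs(np.power(im/255.,.6)*255)[:,:,::-1])
```

```text
[ 0.49518402 -0.2061577   0.20208322] 12.55 [ 3.50119226 -0.2628634   3.78928923] h -0.06214959277022496
[[193.14064682 166.06075013]] [(1.2, [[197.9, 140.7]]), (0.9, [[203.2, 140.8]]), (0.7, [[206.2, 142.1]]), (0.5, [[208.6, 144.4]]), (0.3, [[210.3, 147.4]])]
(array([ 0.04,  1.77, -5.8 ]), array([ 0.009, -0.001,  0.   ]))
```

View pics/c6.png

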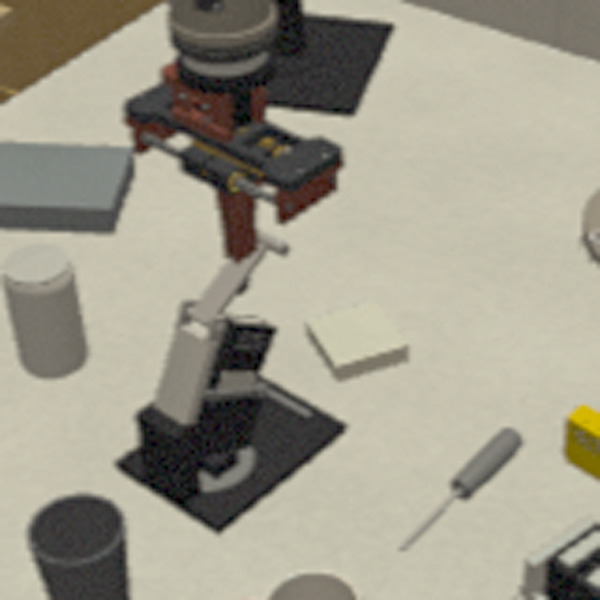

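The clamp is about 60% closed and leaning towards the robot, with the bar at ≈(270,240). The finger is behind it. Now I'll go over the top and press down along the bar's arc.

Call:
apply_moves --pt "1 0 1 -3 0 0 0" --pt "1 0 0.5 -5.5 0 0 0" --pt "1 0 -1.6 -5.5 0 0 0" --pt "1 0 -1.6 -3 0 0 0" --pt "1 0 -1.6 -3 0 0 0"

```text
time_s: 13.22
position: [0.4756, -0.2033, 0.2279]
eef_rot: [-3.14, -0.001, 1.461]
wrist_force: [0.0, 0.6, -0.1]
gripper_width: 0.006
```

Call:
apply_moves --pt "1 0 -0.3 1 0 0 0" --pt "1 0 -0.6 2 0 0 0" --pt "1 0 -1 3 0 0 0" --pt "1 0 -1.4 4 0 0 0" --pt "1 0 -1.4 4 0 0 0"

```text
time_s: 13.85
position: [0.463, -0.2019, 0.1879]
eef_rot: [3.141, -0.001, 1.461]
wrist_force: [0.5, -1.0, 0.4]
gripper_width: 0.004
```

Run:
```python
from h import *
s=status.state(); p=tcp()[0]; print(p,s['time_s'],s['wrist_force'],'h',(p-O)@HD,np.round(s['joint_pos'],2))
for w in ((-95,170),(-92,148),(-85,127)): print(delta(hz(*w),V))
```

```text
[ 0.46299381 -0.20194237  0.18788657] 13.85 [ 0.52107098 -0.95344638  0.38345913] h -0.09460799746850551 [-0.17  0.26  0.55  2.02 -0.17  0.91  1.93]
(array([-0.03, -0.04,  1.79]), array([ 0.   , -0.001,  0.001]))
(array([-0.03,  0.26,  3.99]), array([ 0.   , -0.001,  0.001]))
(array([-0.03,  0.96,  6.09]), array([ 0.   , -0.001,  0.001]))
```

Call:
apply_moves --pt "1 0 0 0.9 0 0 0" --pt "1 0 0 1.8 0 0 0" --pt "1 0 0.1 2.9 0 0 0" --pt "1 0 0.3 4 0 0 0"

```text
time_s: 14.35
position: [0.466, -0.2026, 0.1483]
eef_rot: [3.141, -0.001, 1.461]
wrist_force: [-4.5, 1.0, 8.2]
gripper_width: 0.007
```

Call:
apply_moves --pt "1 0 0.2 0.7 0 0 0" --pt "1 0 0.5 1.5 0 0 0" --pt "1 0 0.7 2.1 0 0 0" --pt "1 0 0.7 2.1 0 0 0"

```text
time_s: 14.85
position: [0.4721, -0.2034, 0.1316]
eef_rot: [-3.14, -0.005, 1.46]
wrist_force: [-24.4, 9.8, 59.0]
gripper_width: 0.002
```

Run:
```python
from h import *
s=status.state(); p=tcp()[0]; print(p,s['time_s'],s['wrist_force'],'h',(p-O)@HD)
d=cap('scene','s7'); w=cap('wrist')
im=np.hstack([cv2.resize(d['frame'][110:230,155:255],(350,420),interpolation=cv2.INTER_CUBIC),cv2.resize(w['frame'][60:384,60:450],(450,420))])
cv2.imwrite('pics/c7.png',cv2.convertScaleAbs(np.power(im/255.,.6)*255)[:,:,::-1])
```

```text
[ 0.47213731 -0.20339903  0.13164641] 14.85 [-24.37185043   9.75793837  58.97792107] h -0.08535985056504472
```

View pics/c7.png

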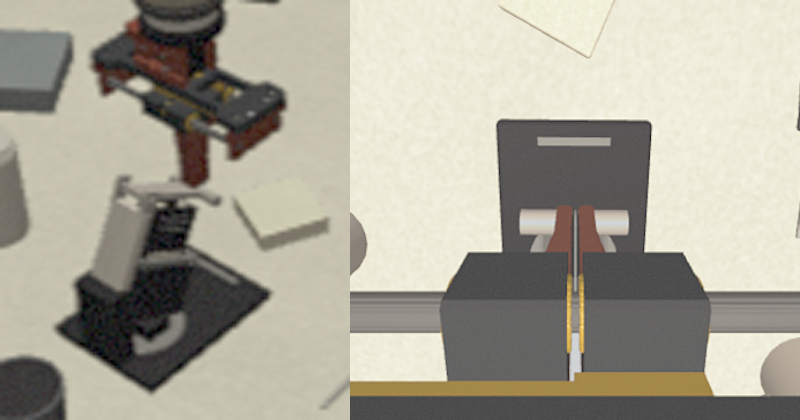

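The clamp lies flat across the drive top with the bar under the fingertips, and 59 N was reached at the end, a hard stop. Backing off to check, then on to the rack.

Call:
apply_moves --pt "1 0 0 -2 0 0 0" --pt "1 0 0 -7 0 0 0" --pt "1 0 0 -12 0 0 0" --pt "1 5 0.3 -13 0 0 0" --pt "1 11 0.6 -13 0 0 0"

```text
time_s: 15.58
position: [0.4927, -0.0942, 0.2593]
eef_rot: [3.136, -0.001, 1.459]
wrist_force: [0.4, -0.5, -0.9]
gripper_width: 0.003
```

Call:
apply_moves --pt "1 6 0.4 0 0 0 0" --pt "1 12 0.8 0 0 0 0" --pt "1 18 1.1 0 0 0 0" --pt "1 24 1.4 0 0 0 0" --pt "1 30 1.8 0 0 0 0"

```text
time_s: 16.2
position: [0.5424, 0.204, 0.2579]
eef_rot: [3.139, -0.001, 1.462]
wrist_force: [0.8, 0.1, 0.0]
gripper_width: 0.007
```

Call:
apply_moves --pt "1 3 0.2 0 0 0 0.08" --pt "1 6.6 0.4 0 0 0 0.158" --pt "1 6.6 0.4 0 0 0 0.158" --pt "1 6.6 0.4 0 0 0 0.158"

```text
time_s: 16.7
position: [0.5533, 0.2662, 0.2576]
eef_rot: [3.14, -0.0, 1.304]
wrist_force: [0.2, 0.2, -0.5]
gripper_width: 0.005
```

Run:
```python
from h import *
p=tcp()[0]; print(p,status.state()['time_s'],status.state()['eef_rot'])
e=Ro.from_euler('xyz',[np.pi,0,1.303])
print(delta([.5525,.2665,.15],e))
s=cap('scene'); t=cap('top'); w=cap('wrist')
for n,d in (('s8',s),('w8',w)): np.savez(n+'.npz',frame=d['frame'],**{k:d[k] for k in ('vertical_fov','cx','cy','world_to_cam')})
o,C,R=crad(O,-.11)
for q in (0,.05,.1): print(q,[proj(s,[o+C@[.052-.084*np.cos(q),y,.112+.084*np.sin(q)]]).round(1).tolist() for y in (-.028,.028)])
print('top face corner', [proj(s,[o+C@[x,.013,.1]]).round(1).tolist() for x in (-.03,.03)], 'hinge',proj(s,[o+C@[.052,0,.112]]))
im=np.hstack([cv2.resize(s['frame'][135:215,170:250],(400,400),interpolation=cv2.INTER_CUBIC),cv2.resize(w['frame'][0:300,100:400],(400,400))])
cv2.imwrite('pics/c8.png',cv2.convertScaleAbs(np.power(im/255.,.6)*255)[:,:,::-1])
```

```text
[0.55329782 0.26622142 0.25759075] 16.7 [ 3.14001467e+00 -3.99208805e-05  1.30393950e+00]
(array([ 1.000e-02, -1.000e-01,  1.076e+01]), array([ 0.002, -0.   ,  0.001]))
0 [[[203.7, 161.7]], [[216.5, 168.5]]]
0.05 [[[204.1, 160.5]], [[216.8, 167.3]]]
0.1 [[[204.4, 159.3]], [[217.2, 166.1]]]
top face corner [[[211.6, 170.1]], [[199.7, 170.9]]] hinge [[193.12724692 166.01678876]]
```

View pics/c8.png

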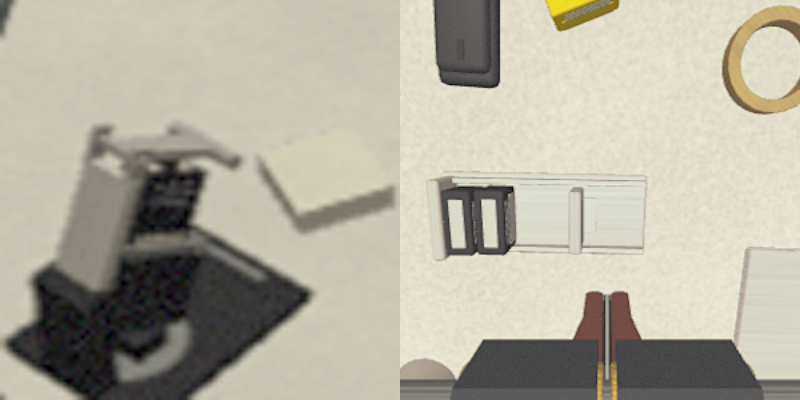

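In the scene crop the clamp bar (175,128)–(238,160) lies flat over the drive and matches a clamp angle of 0–0.05. The wrist view shows both shorts by the wall and the stop at (575,220), with my fingers on its outer side. Now for the stop.

Run:
```python
from h import *
d=dict(np.load('w8.npz'))
ey=np.array([.265,.964]);ex=np.array([.964,-.265]);c=np.array([.534,.199])
for n,u,v,z in [('stop out near',583,190,.055),('stop out far',583,252,.055),('wall in',446,250,.056),('short2 right',513,190,.064),('rack end',645,215,.008)]:
    P=onz(d,100+(u-400)*.75,v*.75,z)[:2]-c; print(n,np.round([P@ex*1e3,P@ey*1e3],1))
P=tcp()[0][:2]-c; print('tcp',P@ex,P@ey)
```

```text
stop out near [-29.2  49.5]
stop out far [29.1 48.6]
wall in [ 27.  -80.2]
short2 right [-30.2 -11.8]
rack end [  2.1 110.9]
tcp 0.0010972818203837955 0.0693193941400697
```

Call:
apply_moves --pt "1 0 0 5 0 0 0" --pt "1 0 0 10 0 0 0" --pt "1 0 0 14 0 0 0" --pt "1 0 0 14 0 0 0"

```text
time_s: 17.35
position: [0.5515, 0.2652, 0.1154]
eef_rot: [-3.139, 0.004, 1.303]
wrist_force: [0.2, -0.5, 0.3]
gripper_width: 0.004
```

Call:
apply_moves --pt "1 1 0 3 0 0 0" --pt "1 1 0 6 0 0 0" --pt "1 1 0 8.3 0 0 0" --pt "1 1 0 8.3 0 0 0" --pt "1 0 0 8.3 0 0 0"

```text
time_s: 17.98
position: [0.555, 0.2681, 0.037]
eef_rot: [3.138, -0.004, 1.305]
wrist_force: [0.1, 0.0, 0.7]
gripper_width: 0.003
```

Call:
apply_moves --pt "1 -1.3 0 0 0 0 0" --pt "1 -2.6 0 0 0 0 0" --pt "1 -3.9 0 0 0 0 0" --pt "1 -5.2 0 0 0 0 0" --pt "1 -5.8 0 0 0 0 0"

```text
time_s: 18.6
position: [0.5381, 0.21, 0.0349]
eef_rot: [3.14, -0.001, 1.303]
wrist_force: [1.0, 2.4, 0.8]
gripper_width: 0.002
```

Run:
```python
from h import *
ey=np.array([.265,.964]);ex=np.array([.964,-.265]);c=np.array([.534,.199])
P=tcp()[0][:2]-c; print('tcp',P@ex,P@ey,tcp()[0][2],status.state()['wrist_force'][:2]@ey)
```

```text
tcp 0.0010084850140797553 0.0117191695428752 0.03489418795921499 2.5960387123136646
```

Sliding at about 2.6 N. I'll carry on in small steps until the force climbs.

Call:
apply_moves --pt "1 -0.3 0 0 0 0 0" --pt "1 -0.6 0 0 0 0 0" --pt "1 -0.9 0 0 0 0 0" --pt "1 -1.1 0 0 0 0 0" --pt "1 -1.1 0 0 0 0 0"

```text
time_s: 19.23
position: [0.5351, 0.2003, 0.0346]
eef_rot: [3.14, -0.0, 1.304]
wrist_force: [0.8, 0.2, 0.8]
gripper_width: 0.002
```

Call:
apply_moves --pt "1 -0.15 0 0 0 0 0" --pt "1 -0.3 0 0 0 0 0" --pt "1 -0.3 0 0 0 0 0"

```text
time_s: 19.6
position: [0.5343, 0.1975, 0.0347]
eef_rot: [3.14, -0.001, 1.304]
wrist_force: [1.4, 1.7, 0.2]
gripper_width: 0.004
```

Run:
```python
from h import *
ey=np.array([.265,.964]);ex=np.array([.964,-.265]);c=np.array([.534,.199])
P=tcp()[0][:2]-c; print('tcp',P@ex,P@ey,tcp()[0][2],status.state()['wrist_force'][:2]@ey)
```

```text
tcp 0.0007040985609491558 -0.001375946641078543 0.03467410950064989 2.043508512895734
```

Call:
apply_moves --pt "1 -0.1 0 0 0 0 0" --pt "1 -0.2 0 0 0 0 0" --pt "1 -0.2 0 0 0 0 0"

```text
time_s: 19.98
position: [0.5339, 0.1959, 0.0347]
eef_rot: [3.14, -0.001, 1.304]
wrist_force: [0.0, 1.6, -1.1]
gripper_width: 0.006
```

Call:
apply_moves --pt "1 -0.1 0 0 0 0 0" --pt "1 -0.2 0 0 0 0 0" --pt "1 -0.2 0 0 0 0 0"

```text
time_s: 20.35
position: [0.5332, 0.1937, 0.0347]
eef_rot: [3.141, -0.001, 1.304]
wrist_force: [-0.2, 2.1, -0.5]
gripper_width: 0.005
```

Call:
apply_moves --pt "1 -0.1 0 0 0 0 0" --pt "1 -0.2 0 0 0 0 0" --pt "1 -0.2 0 0 0 0 0"

```text
time_s: 20.72
position: [0.5327, 0.192, 0.0347]
eef_rot: [3.141, -0.001, 1.304]
wrist_force: [-0.6, 2.9, -0.9]
gripper_width: 0.007
```

Call:
apply_moves --pt "1 -0.1 0 0 0 0 0" --pt "1 -0.2 0 0 0 0 0" --pt "1 -0.2 0 0 0 0 0"

```text
time_s: 21.1
position: [0.5322, 0.1899, 0.0347]
eef_rot: [3.141, -0.001, 1.304]
wrist_force: [-0.3, 3.9, -1.2]
gripper_width: 0.003
```

Call:
apply_moves --pt "1 -0.1 0 0 0 0 0" --pt "1 -0.2 0 0 0 0 0" --pt "1 -0.2 0 0 0 0 0"

```text
time_s: 21.48
position: [0.5319, 0.1889, 0.0348]
eef_rot: [3.14, -0.002, 1.304]
wrist_force: [-0.2, 5.8, -2.6]
gripper_width: 0.006
```

Run:
```python
from h import *
t=cap('scene'); w=cap('wrist'); print(status.state()['wrist_force'])
im=np.hstack([cv2.resize(t['frame'][205:285,270:350],(400,400),interpolation=cv2.INTER_CUBIC),cv2.resize(w['frame'][100:384,100:384],(400,400))])
cv2.imwrite('pics/c9.png',cv2.convertScaleAbs(np.power(im/255.,.6)*255)[:,:,::-1])
```

```text
[-0.39873077  6.27663306 -3.27811846]
```

View pics/c9.png

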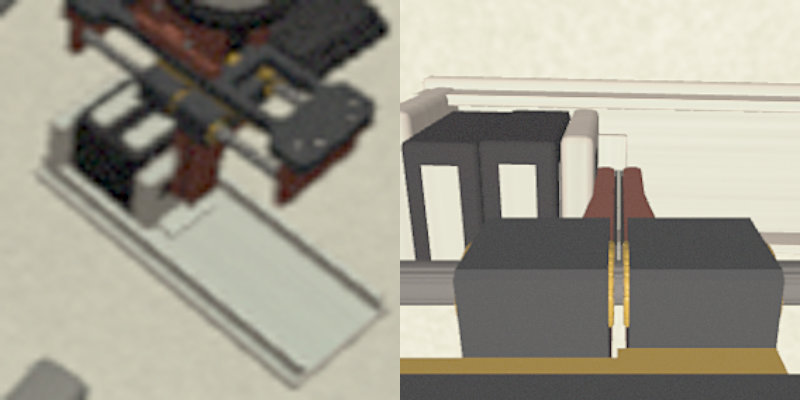

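The shorts now stand tight between the wall and the stop, and the force is rising to 6 N. One more nudge, then I'll withdraw and re-press the clamp as a check.

Call:
apply_moves --pt "1 -0.2 0 0 0 0 0" --pt "1 -0.3 0 0 0 0 0" --pt "1 -0.3 0 0 0 0 0"

```text
time_s: 21.95
position: [0.5319, 0.1889, 0.0349]
eef_rot: [3.139, -0.005, 1.306]
wrist_force: [2.7, 11.6, -6.3]
gripper_width: 0.003
```

Call:
apply_moves --pt "1 1.5 0 0 0 0 0" --pt "1 1.5 0 -5 0 0 0" --pt "1 1.5 0 -11 0 0 0" --pt "1 1.5 0 -17 0 0 0" --pt "1 1.5 0 -22 0 0 0"

```text
time_s: 22.58
position: [0.5354, 0.1982, 0.2575]
eef_rot: [3.138, -0.001, 1.302]
wrist_force: [0.1, 1.2, -0.0]
gripper_width: 0.002
```

Run:
```python
from h import *
print(tcp()[0]); print(delta(hz(-90,255),V))
w=cap('wrist'); np.savez('w10.npz',frame=w['frame'],**{k:w[k] for k in ('vertical_fov','cx','cy','world_to_cam')})
```

```text
[0.53535019 0.19821331 0.25746225]
(array([-40.45,   4.11,   0.23]), array([ 0.003, -0.   , -0.159]))
```

Call:
apply_moves --pt "1 -6 0.6 0 0 0 0" --pt "1 -12 1.2 0 0 0 0" --pt "1 -18 1.8 0 0 0 0" --pt "1 -24 2.4 0 0 0 0" --pt "1 -30 3 0 0 0 0"

```text
time_s: 23.25
position: [0.4836, -0.1007, 0.2546]
eef_rot: [3.14, -0.0, 1.302]
wrist_force: [1.0, -0.3, 0.6]
gripper_width: 0.005
```

Call:
apply_moves --pt "1 -5 0.5 0 0 0 -0.08" --pt "1 -10.4 1.1 0 0 0 -0.159" --pt "1 -10.4 1.1 0 0 0 -0.159" --pt "1 -10.4 1.1 0 0 0 -0.159"

```text
time_s: 23.75
position: [0.4674, -0.201, 0.2542]
eef_rot: [3.141, -0.001, 1.461]
wrist_force: [1.2, -0.1, 0.4]
gripper_width: 0.004
```

Run:
```python
from h import *
print(tcp()[0]); print(delta(hz(-82,140),V))
w=cap('wrist'); s=cap('scene')
np.savez('w11.npz',frame=w['frame'],**{k:w[k] for k in ('vertical_fov','cx','cy','world_to_cam')})
o,C,R=crad(O,-.11)
for q in (0,.06,.12): print(q,proj(w,[o+C@[.052-.084*np.cos(q),y,.112+.084*np.sin(q)] for y in (-.028,.028)]).round(1).tolist())
g=cv2.resize(w['frame'][130:330,155:355],(600,600),interpolation=cv2.INTER_CUBIC)
cv2.imwrite('pics/c11.png',cv2.convertScaleAbs(np.power(g/255.,.6)*255)[:,:,::-1])
```

```text
[ 0.46739571 -0.20103628  0.25424471]
(array([-0.17,  0.82, 11.43]), array([ 0.001, -0.001,  0.   ]))
0 [[224.2, 187.3], [279.5, 187.4]]
0.06 [[223.8, 186.2], [279.9, 186.3]]
0.12 [[223.2, 185.3], [280.3, 185.4]]
```

Now press again, gently and in steps, watching height against force.

Call:
apply_moves --pt "1 -0.1 0.4 4 0 0 0" --pt "1 -0.1 0.8 8 0 0 0" --pt "1 -0.1 0.8 11 0 0 0" --pt "1 -0.1 0.8 11.6 0 0 0" --pt "1 -0.1 0.8 11.6 0 0 0"

```text
time_s: 24.48
position: [0.4761, -0.2022, 0.1389]
eef_rot: [3.14, -0.001, 1.464]
wrist_force: [1.0, 0.6, 0.8]
gripper_width: 0.003
```

Call:
apply_moves --pt "1 0 0 0.3 0 0 0" --pt "1 0 0 0.6 0 0 0" --pt "1 0 0 0.6 0 0 0"

```text
time_s: 24.85
position: [0.4775, -0.203, 0.1357]
eef_rot: [3.136, -0.002, 1.463]
wrist_force: [-6.2, 3.6, 23.9]
gripper_width: 0.005
```

Call:
apply_moves --pt "1 0 0 0.3 0 0 0" --pt "1 0 0 0.5 0 0 0" --pt "1 0 0 0.5 0 0 0"

```text
time_s: 25.22
position: [0.4779, -0.2031, 0.1348]
eef_rot: [3.134, -0.005, 1.462]
wrist_force: [-21.4, 11.1, 70.3]
gripper_width: 0.01
```

The contact is stiff: 24 N to 70 N over 0.9 mm. The tip rests on the arm's upper face at 135 mm, and the geometry predicts 134.7 mm for a fully shut clamp (first press: 131.6 mm against 131.4 mm). The clamp is at its end stop. Withdrawing for a last look.

Call:
apply_moves --pt "1 0 0 -1 0 0 0" --pt "1 0 0 -6 0 0 0" --pt "1 0 0 -11 0 0 0" --pt "1 3 -1 -15 0 0 0" --pt "1 9 -2 -17 0 0 0"

```text
time_s: 25.85
position: [0.4661, -0.114, 0.3002]
eef_rot: [3.135, -0.001, 1.457]
wrist_force: [1.3, 0.8, -0.7]
gripper_width: 0.006
```

Call:
apply_moves --pt "1 4 0 0 0 0 0" --pt "1 5 0 0 0 0 0" --pt "1 5 0 0 0 0 0" --pt "1 5 0 0 0 0 0" --pt "1 5 0 0 0 0 0"

```text
time_s: 26.48
position: [0.4705, -0.0644, 0.2969]
eef_rot: [3.14, -0.0, 1.46]
wrist_force: [0.1, -0.5, 0.6]
gripper_width: 0.004
```

Run:
```python
from h import *
s=cap('scene'); w=cap('wrist'); print(tcp()[0],status.state()['time_s'])
a=cv2.resize(s['frame'][130:290,165:350],(463,400),interpolation=cv2.INTER_CUBIC)
b=cv2.resize(w['frame'][:300],(337*1,400) if 0 else (337,198),interpolation=cv2.INTER_CUBIC)
b=np.vstack([b,np.zeros((202,337,3),np.uint8)])
b[198:]=cv2.resize(s['frame'],(337,202))
cv2.imwrite('pics/c12.png',cv2.convertScaleAbs(np.power(np.hstack([a,b])/255.,.6)*255)[:,:,::-1])
d=dict(np.load('w10.npz'))
```

```text
[ 0.47059605 -0.06392082  0.29694238] 26.575
```

View pics/c12.png

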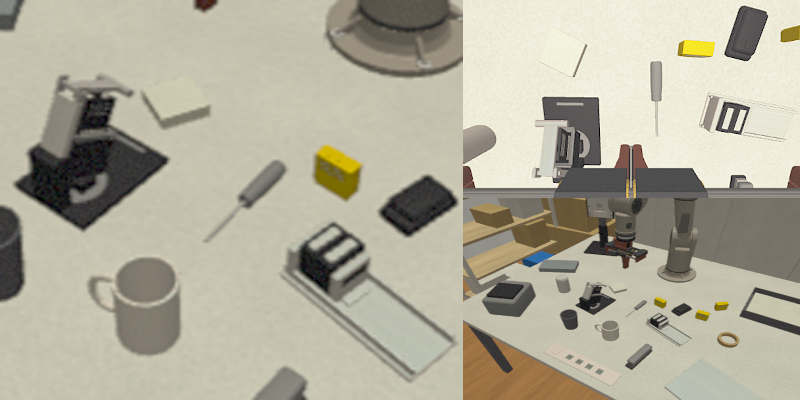

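The clamp is shut over the drive, and both shorts are upright and tight between wall and stop. The bystanders look unmoved, and the arm is clear. Handing in.

```bash
python3 -c "
from h import *
finish_job()"
```

```text
the job is handed in; nothing more can be done
```

I set the tall drive in the leaning dock, swung the clamp shut over it and slid the end stop up against the two short drives. I handed the job in at about 26.6 s, and no verdict was reported.

**Checks at the end:**
- **Clamp:** a second press met a stiff stop, with force going from 24 N to 70 N over 0.9 mm. The arm's face was within about 0.5 mm of the height a fully shut clamp should have. The scene picture alone could only place the angle at 0 to 0.05 rad.
- **End stop:** it stopped moving while the push rose from 6 N to about 12 N, so the drives are held tight. I did not measure the stop's travel directly.
- **Short drives and bystanders:** in the last picture both short drives stand upright, nothing else looks moved, and the arm is clear.

**What did not go to plan:**
- **Insertion stopped short:** joints 6 and 7 reached their limits about 7 mm above the ejector. I let go there, so the drive slid down by itself and the clamp pressed it home. That it sits fully home is inferred from the clamp's position, not seen directly.
- **Pictures:** I viewed 15, which is 5 over the budget of 10.

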